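Sort the swapped dashboard gauges on the test bench

ROBOT

A 6-joint arm with a two-finger parallel gripper is mounted at the origin on the work surface. World frame = base frame: x ahead of the robot, y to its left, z up, the work surface at z = 0. Lengths are in m, angles in rad, forces in N, time in s.
With the tool pointing down it reaches from about 0.375 to 0.975 m from the base axis. Payload 3.8 kg.
Tool frame: the origin (TCP) lies on the mounting face of the last link; the fingertips stand 173 mm ahead of it and the grasp point (between the pads) lies 155 mm ahead of it; z points along the fingers, y is the direction in which the jaws open and shut (so a half turn about z gives the same grasp; the last joint's range is limited). The gripper opens to 85 mm and grips with 20 to 120 N. Pads are 22 mm wide; open, the fingers measure 114 mm over their backs; the gripper's body (76 mm by 85 mm) begins 54 mm behind the grasp point. The pads swing forward as they close: fully open they stand 13 mm farther back than shut.
Start: joints at [-1.319, 0.264, 1.604, -0, 1.274, -0.037], TCP at [0.192, -0.647, 0.405] pointing down, gripper open.
Joint ranges: [-2.63, 2.63], [-0.94, 2.18], [0.31, 2.57], [-1.31, 4.45], [0, 2.66], [-2.55, 2.55]. Speed limits (rad/s): [2.57, 2.57, 3.14, 3.14, 3.14, 3.14].

INTERFACE

Orientations are given as a rotation vector (axis times angle).
In Python, from workcell import bot gives the robot as it stands.
- The arm moves only by the shell command python3 -m jog 'ROWS' [FORCE]. ROWS is JSON, a list that holds one entry, the list of rows, each a list of 7 numbers: the closure, from 0 (fully open) to 1 (shut), then the shift along the tool's x, y, z in cm, then the turn, a rotation vector about the tool's x, y, z in rad. A call has 1 to 12 rows; each row is the pose to reach, as a shift and turn from the pose commanded when the call began, along the tool's axes at that moment; what a row does not reach only later rows make up. A row lasts 1/8 s, in which the tool goes at most 62.5 mm and 10.7 degrees, less where a joint would pass 70% of its speed; a pose out of reach is approached as far as the arm can. A call with a gripper value outside its range is refused whole. The fingers move at their own pace and stop on an object; FORCE is the grip in N (left out, the last holds). Time passes only in rows, so rows that repeat a pose let the fingers close. It gives the time, the measured TCP pose, the force and the opening at its end, in the units of the state.
- bot.read_state(): the state, without advancing time (a new reading comes with each control period).
- bot.read_camera(name): name is "scene" or "side" or "wrist"; returns the picture (480x640x3 uint8, red, green, blue); there is no depth.
- bot.camera_model(name): a dict with "intrinsics" (3x3 intrinsics, pixels), "k1" (the pictures are not rectified: a ray, as slopes to the right and down, at radius r is drawn at 1 + k1 r^2 times it, then the intrinsics apply), "rvec" (rotation vector, rad) and "tvec" (3), from world to camera coordinates, as OpenCV has them. Camera axes: x right, y down, z forward; pixel columns grow to the right and rows downward; lengths in m; the calibration is good to about 2 mm. A picture is of the moment at which its call begins: read the wrist's pose just before it. camera_model takes no time and is no camera call; for the wrist camera it gives the pose at the moment of the call.
- bot.finish_job(): hands the job in, once; it reports no verdict.
The state is a dict: "time": time; "q": joint angles; "joint_vel": joint speeds; "joint_torque": joint torques, N m; "tool_pos": TCP position; "tcp_rot": TCP orientation; "wrist_force": force on the tool from outside, world axes, zero at the start; "torque": the same for the moment, N m; "width": opening from 0.0 (shut) to 1.0 (fully open).
Only numpy, scipy, OpenCV 4.12 (cv2) and the standard library are available. Lean on these libraries where they do the work, as an engineer would, in place of code of your own. Each camera call takes 0.05 s, during which the arm holds its last target.

TASK

The three dashboard gauges on this test bench are each sitting in the wrong cradle: move them round so that each sits flat in the cradle of its own colour, parking one in the spare grey cradle on the way. Once all three are right, close the empty grey cradle by setting the black dust cover, knob up, into it. The gauges are delicate, so keep them face up and set them down gently without dropping them, and leave the amber jar standing where it is.

Things in the scene. Friction and masses are not known exactly. Their poses are not given: they have to be found in the camera images.
- gauge_red: Loose round dashboard gauge with a red housing and red rim round its black dial, a black band low on its side: a plain upright cylinder 54 mm in diameter and 55 mm high (graspable anywhere on its side), about 0.16 kg. Origin at the centre of its underside, z up out of the dial. At the start it stands in a cradle of another colour.
- gauge_blue: Loose round dashboard gauge with a blue housing and blue rim round its black dial, a black band low on its side: a plain upright cylinder 54 mm in diameter and 55 mm high (graspable anywhere on its side), about 0.16 kg. Origin at the centre of its underside, z up out of the dial. At the start it stands in a cradle of another colour.
- gauge_yellow: Loose round dashboard gauge with a yellow housing and yellow rim round its black dial, a black band low on its side: a plain upright cylinder 54 mm in diameter and 55 mm high (graspable anywhere on its side), about 0.16 kg. Origin at the centre of its underside, z up out of the dial. At the start it stands in a cradle of another colour.
- cradle_red: Round red cradle fixed to the bench, the place for the red gauge; at the start it holds another gauge. Outside diameter 92 mm, rim 14 mm above the bench; round pocket 76 mm in diameter whose flat floor is 6 mm above the bench. Origin at the centre of its underside, on the bench. A low (10 mm) black plug block on its +x side sticks out to 66 mm from the centre, looks only.
- cradle_blue: Round blue cradle fixed to the bench, the place for the blue gauge; at the start it holds another gauge. Outside diameter 92 mm, rim 14 mm above the bench; round pocket 76 mm in diameter whose flat floor is 6 mm above the bench. Origin at the centre of its underside, on the bench. A low (10 mm) black plug block on its +x side sticks out to 66 mm from the centre, looks only.
- cradle_yellow: Round yellow cradle fixed to the bench, the place for the yellow gauge; at the start it holds another gauge. Outside diameter 92 mm, rim 14 mm above the bench; round pocket 76 mm in diameter whose flat floor is 6 mm above the bench. Origin at the centre of its underside, on the bench. A low (10 mm) black plug block on its +x side sticks out to 66 mm from the centre, looks only.
- cradle_spare: Round grey cradle fixed to the bench, the spare, empty at the start. Outside diameter 92 mm, rim 14 mm above the bench; round pocket 76 mm in diameter whose flat floor is 6 mm above the bench. Origin at the centre of its underside, on the bench. A low (10 mm) black plug block on its +x side sticks out to 66 mm from the centre, looks only.
- cover: Loose black dust cover: a flat disc 56 mm in diameter and 10 mm thick with a plain round knob on top, 26 mm in diameter, rising from 10 to 46 mm above the underside; 0.06 kg. Origin at the centre of its underside, z up through the knob. It starts on the bench.
- jar: Bystander: amber glass jar with a white cap, 50 mm in diameter, 65 mm high, standing loose on the bench. Origin at the centre of its underside. To be left alone.
There are look-alikes about, which are no part of the job. What is shaped like the gauge_blue but pink or purple is not meant.

How it is judged:
On the way, in this order (a step that is already met when the one before it is completed fails the run):
1. one of the gauges has been set down, released, in the spare grey cradle (((horizontal distance between gauge_red and cradle_spare below 0.013 m and z of gauge_red in the frame of cradle_spare between 0.003 and 0.009 m and angle between gauge_red's own z axis and vertical below 0.12 rad and linear speed of gauge_red below 0.02 m/s and contact force between the fingers and gauge_red below 0.1 N) or (horizontal distance between gauge_blue and cradle_spare below 0.013 m and z of gauge_blue in the frame of cradle_spare between 0.003 and 0.009 m and angle between gauge_blue's own z axis and vertical below 0.12 rad and linear speed of gauge_blue below 0.02 m/s and contact force between the fingers and gauge_blue below 0.1 N) or (horizontal distance between gauge_yellow and cradle_spare below 0.013 m and z of gauge_yellow in the frame of cradle_spare between 0.003 and 0.009 m and angle between gauge_yellow's own z axis and vertical below 0.12 rad and linear speed of gauge_yellow below 0.02 m/s and contact force between the fingers and gauge_yellow below 0.1 N))), for 0.2 s.
2. all three gauges sit released in the cradles of their own colours, the dust cover not yet in the grey cradle (horizontal distance between gauge_red and cradle_red below 0.013 m and z of gauge_red in the frame of cradle_red between 0.003 and 0.009 m and angle between each of gauge_red, gauge_blue, gauge_yellow's own z axis and vertical below 0.12 rad and linear speed of each of gauge_red, gauge_blue, gauge_yellow below 0.02 m/s and contact force between the fingers and gauge_red below 0.1 N and horizontal distance between gauge_blue and cradle_blue below 0.013 m and z of gauge_blue in the frame of cradle_blue between 0.003 and 0.009 m and contact force between the fingers and gauge_blue below 0.1 N and horizontal distance between gauge_yellow and cradle_yellow below 0.013 m and z of gauge_yellow in the frame of cradle_yellow between 0.003 and 0.009 m and contact force between the fingers and gauge_yellow below 0.1 N and horizontal distance between cover and cradle_spare above 0.05 m), for 0.2 s.
At the end, for the whole second after the job is handed in: Each gauge sits on the floor of the cradle of its own colour (within 13 mm of its centre, upright within 0.12 rad), the dust cover sits likewise in the grey cradle, knob up; all are released and at rest, and the jar stands within 30 mm of where it was (horizontal distance between gauge_red and cradle_red below 0.013 m and z of gauge_red in the frame of cradle_red between 0.003 and 0.009 m and angle between each of gauge_red, gauge_blue, gauge_yellow, cover's own z axis and vertical below 0.12 rad and linear speed of each of gauge_red, gauge_blue, gauge_yellow, cover below 0.02 m/s and contact force between the fingers and gauge_red below 0.1 N and horizontal distance between gauge_blue and cradle_blue below 0.013 m and z of gauge_blue in the frame of cradle_blue between 0.003 and 0.009 m and contact force between the fingers and gauge_blue below 0.1 N and horizontal distance between gauge_yellow and cradle_yellow below 0.013 m and z of gauge_yellow in the frame of cradle_yellow between 0.003 and 0.009 m and contact force between the fingers and gauge_yellow below 0.1 N and horizontal distance between cover and cradle_spare below 0.013 m and z of cover in the frame of cradle_spare between 0.003 and 0.009 m and contact force between the fingers and cover below 0.1 N and distance of jar from where it was at the start of the episode below 0.03 m and angle between jar's own z axis and vertical below 0.2 rad); the robot touches nothing.
It fails at once if a gauge is tipped more than about 45 degrees (angle between any of gauge_red, gauge_blue, gauge_yellow's own z axis and vertical above 0.8 rad).
It fails at once if a gauge falls freely by more than about 25 mm ((contact force between the fingers and gauge_red below 0.05 N and linear speed of gauge_red above 0.7 m/s) or (contact force between the fingers and gauge_blue below 0.05 N and linear speed of gauge_blue above 0.7 m/s) or (contact force between the fingers and gauge_yellow below 0.05 N and linear speed of gauge_yellow above 0.7 m/s)).
It fails at once if the jar is knocked over or pushed away (angle between jar's own z axis and vertical above 0.5 rad or distance of jar from where it was at the start of the episode above 0.03 m).
It also fails if it takes over 128 s, if anything falls off the work surface, if the arm or the gripper's body presses on something with over 40 N, if the wrist force passes 120 N, or if a joint passes its speed limit or range.

## Working session

There is one attempt and no reset: what is moved stays moved. The work goes in short steps, Python scripts to look and compute and a shell command to move; the robot and the scene stay as the last step left them, time stands still between calls to the robot, and variables do not carry over. Pictures are saved under pics/ and viewed, and the job is handed in when it is done.

```bash
mkdir -p pics; ls
python3 - <<'E'
from workcell import bot
import cv2
for n in ("scene","side","wrist"):
    m=bot.camera_model(n); im=bot.read_camera(n)
    cv2.imwrite(f"pics/{n}0.png",im[:,:,::-1]); print(n,m)
print(bot.read_state())
E
```

```text
pics
scene {'intrinsics': array([[586.44973731,   0.        , 315.13542095],
       [  0.        , 586.44973731, 234.2456576 ],
       [  0.        ,   0.        ,   1.        ]]), 'k1': -0.16788224537853613, 'rvec': array([ 2.42804858,  0.54086976, -0.18895448]), 'tvec': array([-0.53316257, -0.15715065,  1.09460677])}
side {'intrinsics': array([[450.02333276,   0.        , 316.54910843],
       [  0.        , 450.02333276, 245.22874118],
       [  0.        ,   0.        ,   1.        ]]), 'k1': -0.0492331311555041, 'rvec': array([ 2.37390708, -0.58274827,  0.24163617]), 'tvec': array([-0.50184612,  0.23007592,  0.58628127])}
wrist {'intrinsics': array([[377.80110771,   0.        , 327.89768882],
       [  0.        , 377.80110771, 239.70954911],
       [  0.        ,   0.        ,   1.        ]]), 'k1': -0.07098680315438376, 'rvec': array([-2.30483307,  1.72076246,  0.27659105]), 'tvec': array([-0.67398539, -0.03972512,  0.3797139 ])}
{'time': 0.15, 'q': array([-1.31891464e+00,  2.64636568e-01,  1.60509968e+00, -1.63518768e-05,
        1.27372616e+00, -3.69103547e-02]), 'joint_vel': array([-0.00083715, -0.00158527, -0.00490648,  0.00014341, -0.00156743,
        0.0013622 ]), 'joint_torque': array([ 1.68188541e-03, -5.15904951e+01, -3.67958665e+01,  1.47556710e-05,
        8.03269126e-03, -5.85544072e-06]), 'tool_pos': array([ 0.19215732, -0.64678685,  0.40358842]), 'tcp_rot': array([-3.10705902e+00, -4.51798926e-01,  3.39289526e-04]), 'wrist_force': array([ 0.31048564, -0.18846403,  0.06002047]), 'torque': array([0.00678297, 0.05422379, 0.01369493]), 'width': 0.9972748950055469}
```

View pics/scene0.png

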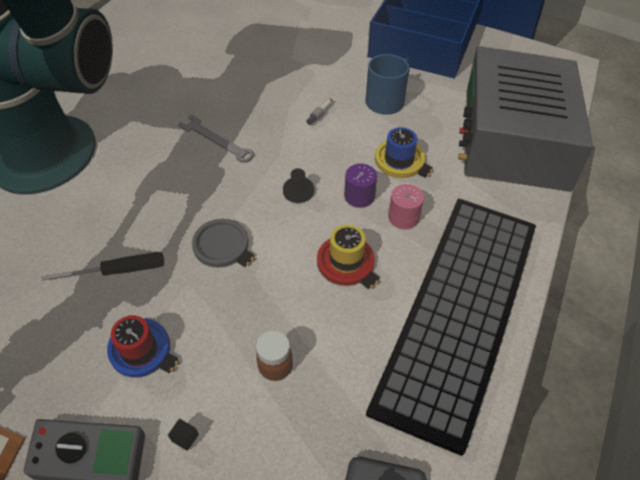

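View pics/side0.png

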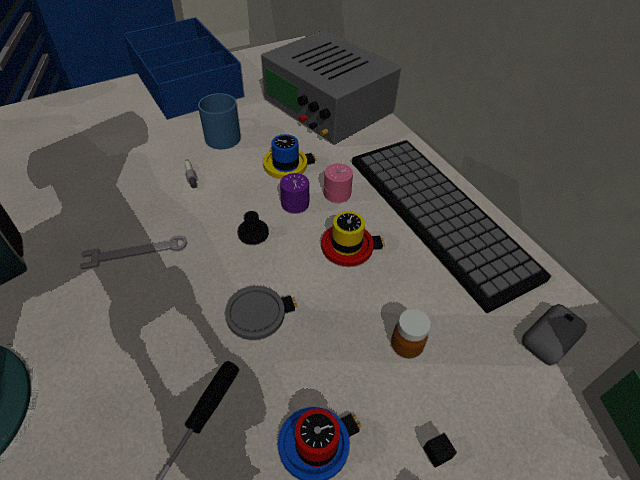

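View pics/wrist0.png

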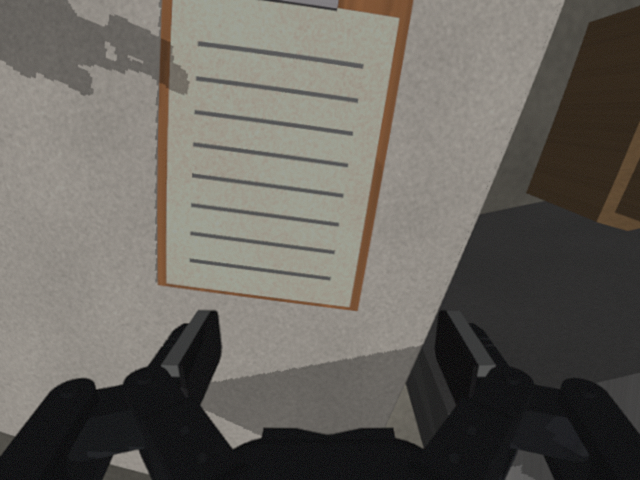

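```bash
cat > h.py <<'E'
from workcell import bot
import numpy as np, cv2
from scipy.spatial.transform import Rotation as R
def dist(m): return np.array([m['k1'],0,0,0,0.])
def proj(m,P): return cv2.projectPoints(np.asarray(P,float).reshape(-1,3),m['rvec'],m['tvec'],m['intrinsics'],dist(m))[0][:,0]
def ray(m,uv):
    n=cv2.undistortPoints(np.array([[uv]],float),m['intrinsics'],dist(m))[0,0]
    Rm=R.from_rotvec(m['rvec']).as_matrix()
    return -Rm.T@m['tvec'], Rm.T@np.array([n[0],n[1],1])
def onz(m,uv,z):
    c,d=ray(m,uv); return (c+d*(z-c[2])/d[2])[:2]
def circ(x,y,z,r,n=72):
    a=np.linspace(0,2*np.pi,n,endpoint=False); return np.c_[x+r*np.cos(a),y+r*np.sin(a),np.full(n,z)]
def grab(n,f=None):
    m=bot.camera_model(n); im=bot.read_camera(n)[:,:,::-1].copy()
    if f: cv2.imwrite(f,im)
    return m,im
E
python3 - <<'E'
from h import *
S={'red':((131,331),(317,430),.061),'yel':((348,237),(349,222),.061),'blu':((401,135),(285,143),.061),'spare':((221,243),(256,312),.010),
'knob':((298,174),(250,215),.046),'jar':((273,347),(413,325),.065),'purple':((361,171),(295,181),.055),'pink':((406,192),(338,173),.055)}
ms,md=bot.camera_model('scene'),bot.camera_model('side')
for k,(a,b,z) in S.items(): print(k,onz(ms,a,z).round(4),onz(md,b,z).round(4))
E
```

```text
red [ 0.4304 -0.2583] [ 0.4289 -0.2612]
yel [0.6356 0.0185] [0.6362 0.0146]
blu [0.631  0.2687] [0.6338 0.2589]
spare [ 0.4404 -0.0428] [ 0.4384 -0.0452]
knob [0.5017 0.1178] [0.5    0.1188]
jar [ 0.6195 -0.1959] [ 0.6126 -0.1982]
purple [0.5986 0.1614] [0.6042 0.154 ]
pink [0.6834 0.1488] [0.6861 0.1381]
```

```bash
cat > ov.py <<'E'
from h import *
import sys
def overlay(n,src,objs,out,s=4,win=50,im=None,m=None):
    m=m or bot.camera_model(n); im=cv2.imread(src) if im is None else im
    tiles=[]
    for (k,x,y,cs) in objs:
        c=proj(m,[[x,y,.03]])[0].round().astype(int)
        x0=int(np.clip(c[0]-win,0,640-2*win)); y0=int(np.clip(c[1]-win,0,480-2*win))
        t=cv2.resize(im[y0:y0+2*win,x0:x0+2*win],None,fx=s,fy=s,interpolation=cv2.INTER_CUBIC)
        t=cv2.convertScaleAbs(t,alpha=1.5)
        for z,r in cs:
            p=((proj(m,circ(x,y,z,r))-[x0,y0]+.5)*s).astype(int)
            cv2.polylines(t,[p.reshape(-1,1,2)],True,(0,255,0),1)
        cv2.putText(t,k,(3,14),0,.5,(255,255,255),1)
        tiles.append(t)
    while len(tiles)<8: tiles.append(np.zeros_like(tiles[0]))
    g=np.vstack([np.hstack(tiles[:4]),np.hstack(tiles[4:8])])
    cv2.imwrite(out,cv2.resize(g,(800,400)) if g.shape[1]>800 else g)
G=[(.061,.027),(.006,.027)];C=[(.014,.046),(.014,.038)]
E
python3 - <<'E'
from ov import *
o=[('red',.4297,-.2597,G+C),('yel',.636,.0166,G+C),('blu',.6324,.264,G+C),('spare',.4394,-.044,C),('knob',.501,.1183,[(.046,.013),(.01,.028),(0,.028)]),('jar',.616,-.197,[(.065,.025),(0,.025)]),('purple',.601,.158,[(.055,.027),(0,.027)]),('pink',.685,.143,[(.055,.027),(0,.027)])]
overlay('scene','pics/scene0.png',o,'pics/o1.png',win=50,s=4)
overlay('side','pics/side0.png',o,'pics/o2.png',win=50,s=4)
E
```

```text
(no output)
```

View pics/o1.png

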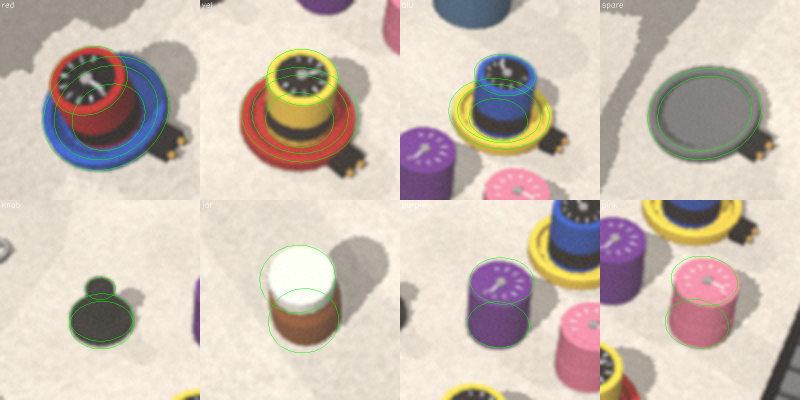

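View pics/o2.png

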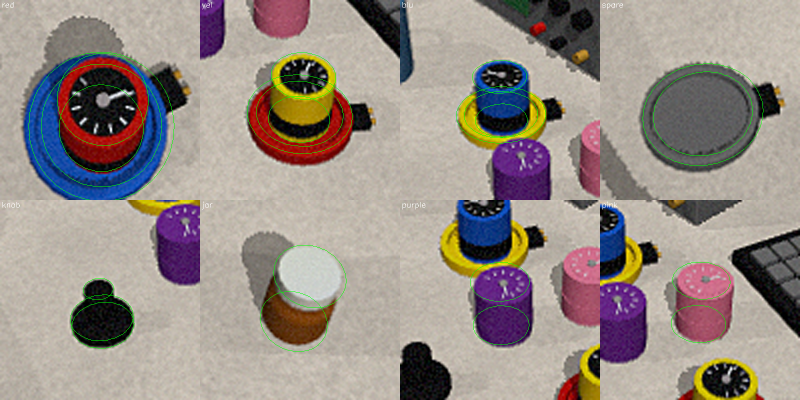

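```bash
cat > fit.py <<'E'
from h import *
from scipy.optimize import minimize
HUE={'red':lambda h:(h<8)|(h>172),'yellow':lambda h:(h>18)&(h<35),'blue':lambda h:(h>100)&(h<125)}
def mask(im,col,c,w):
    hsv=cv2.cvtColor(cv2.medianBlur(im,3),cv2.COLOR_BGR2HSV); h,s,v=[hsv[...,i].astype(int) for i in range(3)]
    mk=(HUE[col](h)&(s>110)&(v>30)).astype(np.uint8)
    r=np.zeros_like(mk); x,y=np.round(c).astype(int); r[max(0,y-w):y+w,max(0,x-w):x+w]=1; mk*=r
    n,l,st,_=cv2.connectedComponentsWithStats(mk); 
    keep=np.isin(l,[i for i in range(1,n) if st[i,4]>25])
    p=np.argwhere(keep)[:,::-1]
    if len(p)<20: return None
    return cv2.convexHull(p.astype(np.int32))
SS=8
def rast(h,o,W):
    a=np.zeros((W*4,W*4),np.uint8); cv2.fillConvexPoly(a,np.round((h.reshape(-1,2)-o+.5)*4).astype(int),1); return a>0
def fit(views,col,xy,kind,w=45):
    T=[]
    for m,im in views:
        c=proj(m,[[*xy,.03]])[0]; hl=mask(im,col,c,w)
        if hl is None: continue
        o=np.round(c-60); T.append((m,o,rast(hl.astype(float),o,120)))
    def f(p):
        e=0
        for m,o,t in T:
            if kind=='c': P=np.r_[circ(p[0]/100,p[1]/100,.014,.046),circ(p[0]/100,p[1]/100,0,.046)]
            else: P=np.r_[circ(p[0]/100,p[1]/100,.061,.027),circ(p[0]/100,p[1]/100,p[2]/100,.027)]
            q=cv2.convexHull(proj(m,P).astype(np.float32)); a=rast(q,o,120)
            e+=(a^t).sum()/(a|t).sum()
        return e/len(T)
    p0=[xy[0]*100,xy[1]*100]+([2.2] if kind=='g' else [])
    s=np.vstack([p0]+[np.array(p0)+.6*np.eye(len(p0))[i] for i in range(len(p0))])
    r=minimize(f,p0,method='Nelder-Mead',options=dict(initial_simplex=s,xatol=.005,fatol=1e-4))
    return (r.x/100).round(4),round(r.fun,3)
E
python3 - <<'E'
from fit import *
A=[(bot.camera_model('scene'),cv2.imread('pics/scene0.png'))];B=[(bot.camera_model('side'),cv2.imread('pics/side0.png'))]
for nm,col,xy,k in [('cr','red',(.636,.0166),'c'),('cy','yellow',(.6324,.264),'c'),('cb','blue',(.4297,-.2597),'c'),('gr','red',(.4297,-.2597),'g'),('gy','yellow',(.636,.0166),'g'),('gb','blue',(.6324,.264),'g')]:
    print(nm,fit(A,col,xy,k),fit(B,col,xy,k),fit(A+B,col,xy,k))
E
```

```text
cr (array([0.6339, 0.0175]), np.float64(0.169)) (array([0.6368, 0.0157]), np.float64(0.277)) (array([0.6362, 0.0154]), np.float64(0.228))
cy (array([0.6344, 0.2708]), np.float64(0.154)) (array([0.6403, 0.2717]), np.float64(0.337)) (array([0.6365, 0.2686]), np.float64(0.255))
cb (array([ 0.4218, -0.2555]), np.float64(0.184)) (array([ 0.4268, -0.2576]), np.float64(0.057)) (array([ 0.427 , -0.2569]), np.float64(0.123))
gr (array([ 0.4295, -0.2613,  0.0348]), np.float64(0.045)) (array([ 0.4282, -0.2626,  0.0364]), np.float64(0.025)) (array([ 0.4286, -0.2622,  0.034 ]), np.float64(0.046))
gy (array([0.636 , 0.0148, 0.0335]), np.float64(0.027)) (array([0.6349, 0.0144, 0.0107]), np.float64(0.07)) (array([0.6355, 0.0147, 0.0324]), np.float64(0.114))
gb (array([0.6345, 0.2612, 0.036 ]), np.float64(0.091)) (array([0.6343, 0.2612, 0.0111]), np.float64(0.078)) (array([0.6341, 0.2619, 0.0338]), np.float64(0.197))
```

```bash
cat >> h.py <<'E'
T0=R.from_rotvec([np.pi,0,0])
def go(x,y,z,yaw=0):
    s=bot.read_state(); Rc=R.from_rotvec(s['tcp_rot']); 
    Rt=R.from_euler('z',yaw)*T0
    d=Rc.as_matrix().T@(np.array([x,y,z])-s['tool_pos'])*100
    print('t',round(s['time'],2),'pos',s['tool_pos'].round(4),'w',round(s['width'],3),'F',s['wrist_force'].round(2),'q',s['q'].round(2))
    print('-> shift cm',d.round(2),'turn',(Rc.inv()*Rt).as_rotvec().round(3))
E
python3 - <<'E'
from ov import *
o=[('cb',.4255,-.257,C+[(0,.046)]),('cr',.635,.017,C+[(0,.046)]),('cy',.6365,.27,C+[(0,.046)]),('sp',.4394,-.044,C+[(0,.046)])]
tmp=[]
for n in('scene','side'):
    overlay(n,f'pics/{n}0.png',o,f'pics/p_{n}.png')
a=np.vstack([cv2.imread(f'pics/p_{n}.png')[:200] for n in('scene','side')]);cv2.imwrite('pics/o3.png',a)
go(.4288,-.262,.30)
E
```

```text
t 0.15 pos [ 0.1922 -0.6468  0.4036] w 0.997 F [ 0.31 -0.19  0.06] q [-1.32  0.26  1.61 -0.    1.27 -0.04]
-> shift cm [ 33.64 -30.13  10.42] turn [-0.002  0.     0.289]
```

View pics/o3.png

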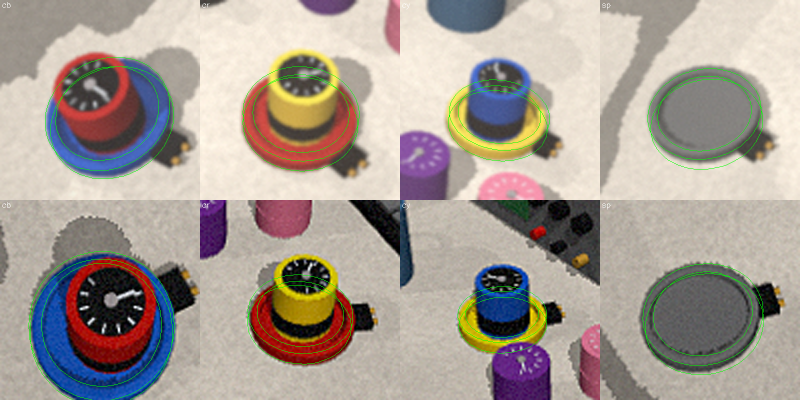

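```bash
python3 -m jog '[[[0,33.6,-30.1,5,0,0,0.289],[0,33.6,-30.1,5,0,0,0.289],[0,33.6,-30.1,5,0,0,0.289],[0,33.6,-30.1,10.4,0,0,0.289],[0,33.6,-30.1,10.4,0,0,0.289],[0,33.6,-30.1,10.4,0,0,0.289],[0,33.6,-30.1,10.4,0,0,0.289],[0,33.6,-30.1,10.4,0,0,0.289],[0,33.6,-30.1,10.4,0,0,0.289],[0,33.6,-30.1,10.4,0,0,0.289],[0,33.6,-30.1,10.4,0,0,0.289],[0,33.6,-30.1,10.4,0,0,0.289]]]'
python3 - <<'E'
from h import *
go(.4288,-.262,.20)
m,im=grab('wrist','pics/w1.png'); c=-R.from_rotvec(m['rvec']).as_matrix().T@m['tvec']; print(c)
for z,r,x,y in((.061,.027,.4288,-.262),(.014,.046,.4255,-.257)):
    cv2.polylines(im,[proj(m,circ(x,y,z,r)).astype(int).reshape(-1,1,2)],True,(0,255,0),1)
cv2.imwrite('pics/w1o.png',im)
E
```

```text
time: 1.65
tool_pos: [0.4283, -0.2638, 0.3011]
tcp_rot: [3.141, -0.003, 0.001]
wrist_force: [0.3, -0.3, 0.2]
width: 0.997
t 1.65 pos [ 0.4283 -0.2638  0.3011] w 0.997 F [ 0.34 -0.3   0.16] q [-0.6   0.03  2.07 -0.    1.04  0.97]
-> shift cm [ 0.05 -0.19 10.11] turn [ 0.001 -0.001 -0.002]
[ 0.50807683 -0.2641279   0.26971682]
```

View pics/w1o.png

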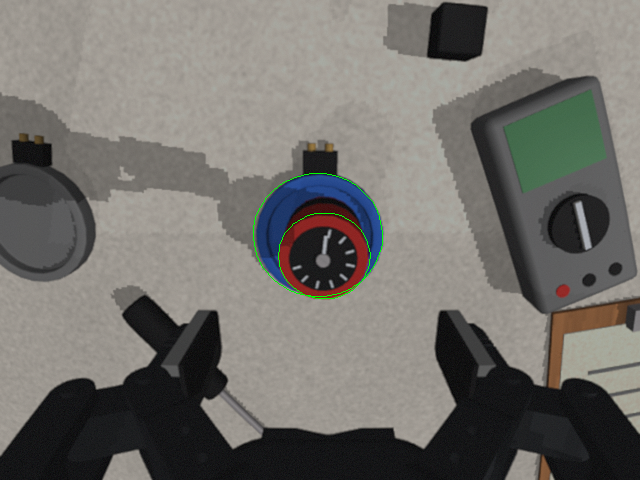

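```bash
python3 -m jog '[[[0,0,-0.2,5,0,0,0],[0,0,-0.2,8,0,0,0],[0,0,-0.2,10.4,0,0,0],[0,0,-0.2,10.4,0,0,0],[0.9,0,-0.2,10.4,0,0,0],[0.9,0,-0.2,10.4,0,0,0],[0.9,0,-0.2,10.4,0,0,0],[0.9,0,-0.2,10.4,0,0,0],[0.9,0,-0.2,10.4,0,0,0],[0.9,0,-0.2,10.4,0,0,0]]]' 30
python3 -m jog '[[[0.9,0,0,-1,0,0,0],[0.9,0,0,-3,0,0,0],[0.9,0,0,-6,0,0,0],[0.9,0,0,-9,0,0,0],[0.9,0,0,-12,0,0,0],[0.9,0,0,-12,0,0,0],[0.9,0,0,-12,0,0,0]]]'
python3 - <<'E'
from h import *
go(.4394,-.044,.30)
m,im=grab('wrist','pics/w2.png')
for z,r,x,y in((.014,.046,.4394,-.044),(.014,.046,.4255,-.257)):
    cv2.polylines(im,[proj(m,circ(x,y,z,r)).astype(int).reshape(-1,1,2)],True,(0,255,0),1)
cv2.imwrite('pics/w2o.png',im)
E
```

```text
time: 2.95
tool_pos: [0.4295, -0.2615, 0.1984]
tcp_rot: [3.14, -0.0, 0.004]
wrist_force: [-0.3, 0.3, 6.6]
width: 0.62
time: 3.82
tool_pos: [0.4281, -0.2604, 0.3158]
tcp_rot: [-3.141, 0.0, 0.002]
wrist_force: [-0.3, -0.2, -1.9]
width: 0.62
t 3.83 pos [ 0.4281 -0.2604  0.3158] w 0.62 F [-0.31 -0.17 -1.92] q [-0.6   0.01  2.06  0.    1.07  0.97]
-> shift cm [  1.13 -21.64   1.59] turn [-0.001  0.001 -0.   ]
```

View pics/w2o.png

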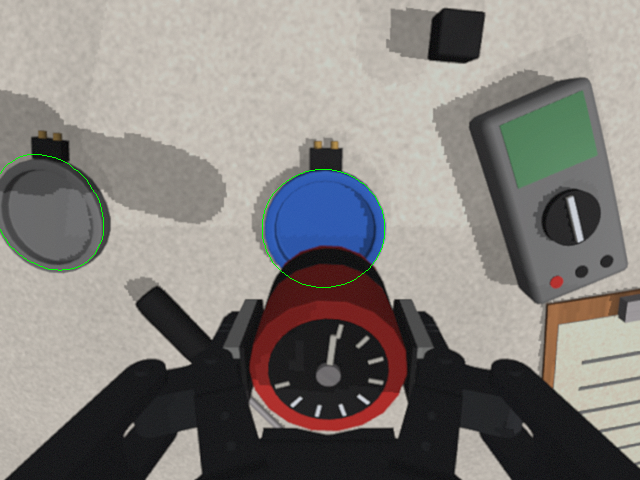

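```bash
python3 -m jog '[[[0.9,0.6,-5,1,0,0,0],[0.9,1.1,-10,1,0,0,0],[0.9,1.1,-16,1,0,0,0],[0.9,1.1,-20,1,0,0,0],[0.9,1.1,-21.5,1,0,0,0],[0.9,1.1,-21.5,1,0,0,0],[0.9,1.1,-21.5,1,0,0,0],[0.9,1.1,-21.5,1,0,0,0]]]'
python3 - <<'E'
from h import *
go(.4395,-.045,.1985)
m,im=grab('wrist','pics/w3.png')
for z,r,x,y in((.014,.046,.439,-.045),):
    cv2.polylines(im,[proj(m,circ(x,y,z,r)).astype(int).reshape(-1,1,2)],True,(0,255,0),1)
cv2.imwrite('pics/w3o.png',im)
E
```

```text
time: 4.88
tool_pos: [0.4398, -0.0469, 0.3066]
tcp_rot: [3.141, -0.003, -0.0]
wrist_force: [-0.6, 0.0, -0.9]
width: 0.622
t 4.88 pos [ 0.4398 -0.0469  0.3066] w 0.622 F [-0.64  0.04 -0.88] q [-0.16 -0.1   2.18 -0.    1.06  1.41]
-> shift cm [-0.02 -0.19 10.81] turn [ 0.     0.    -0.002]
```

View pics/w3o.png

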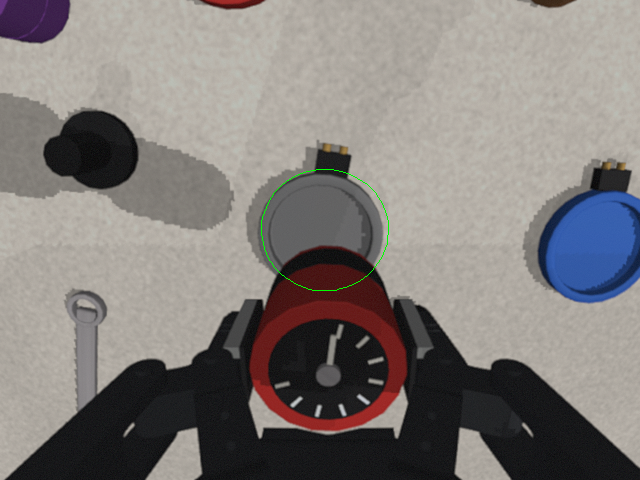

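```bash
python3 -m jog '[[[0.9,-0.1,-0.3,4,0,0,0],[0.9,-0.1,-0.3,7,0,0,0],[0.9,-0.1,-0.3,9,0,0,0],[0.9,-0.1,-0.3,10,0,0,0],[0.9,-0.1,-0.3,10.4,0,0,0],[0.9,-0.1,-0.3,10.7,0,0,0],[0.9,-0.1,-0.3,10.8,0,0,0],[0.9,-0.1,-0.3,10.8,0,0,0],[0.9,-0.1,-0.3,10.8,0,0,0]]]'
python3 - <<'E'
from h import *
go(.4387,-.044,.1985)
E
```

```text
time: 6.05
tool_pos: [0.4388, -0.0428, 0.1991]
tcp_rot: [3.141, -0.0, 0.001]
wrist_force: [0.4, -0.5, -0.5]
width: 0.627
t 6.05 pos [ 0.4388 -0.0428  0.1991] w 0.627 F [ 0.36 -0.48 -0.53] q [-0.15  0.06  2.27  0.    0.81  1.42]
-> shift cm [-0.01  0.12  0.06] turn [ 0.    -0.001 -0.   ]
```

```bash
python3 -m jog '[[[0.9,0,0,0.1,0,0,0],[0.9,0,0,0.1,0,0,0],[0.5,0,0,0.1,0,0,0],[0.2,0,0,0.1,0,0,0],[0,0,0,0.1,0,0,0],[0,0,0,0.1,0,0,0],[0,0,0,0.1,0,0,0],[0,0,0,-3,0,0,0],[0,0,0,-8,0,0,0],[0,0,0,-12,0,0,0],[0,0,0,-12,0,0,0],[0,0,0,-12,0,0,0]]]'
python3 - <<'E'
from h import *
go(.6345,.2612,.32)
m,im=grab('wrist','pics/w4.png')
for z,r,x,y in((.014,.046,.438,-.044),(.061,.027,.438,-.043)):
    cv2.polylines(im,[proj(m,circ(x,y,z,r)).astype(int).reshape(-1,1,2)],True,(0,255,0),1)
cv2.imwrite('pics/w4o.png',im)
E
```

```text
time: 7.55
tool_pos: [0.4383, -0.0428, 0.3181]
tcp_rot: [-3.142, 0.0, 0.001]
wrist_force: [-0.0, -0.8, -0.5]
width: 0.999
t 7.55 pos [ 0.4383 -0.0428  0.3181] w 0.999 F [-0.03 -0.79 -0.51] q [-0.15 -0.12  2.18 -0.    1.08  1.42]
-> shift cm [ 19.62 -30.4   -0.2 ] turn [-0.     0.001 -0.   ]
```

View pics/w4o.png

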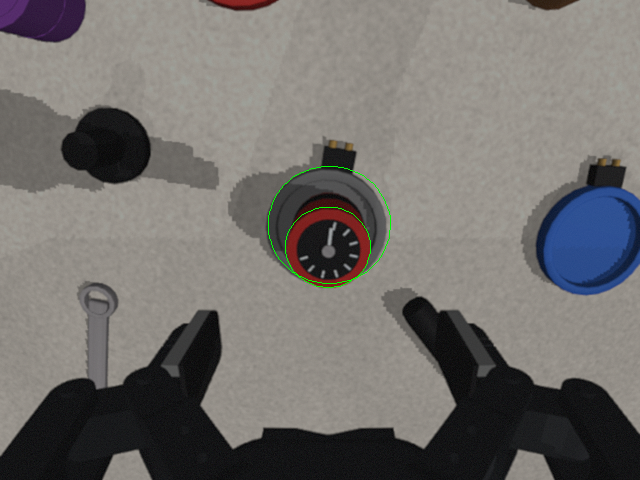

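```bash
python3 -m jog '[[[0,3,-5,0,0,0,0],[0,6.5,-10,0,0,0,0],[0,10,-15,0,0,0,0],[0,13,-20,0,0,0,0],[0,16.5,-25,0,0,0,0],[0,19.6,-30.4,0,0,0,0],[0,19.6,-30.4,0,0,0,0],[0,19.6,-30.4,0,0,0,0],[0,19.6,-30.4,0,0,0,0],[0,19.6,-30.4,0,0,0,0]]]'
python3 - <<'E'
from h import *
ms=bot.camera_model('scene'); print('instr',onz(ms,(466,180),0),onz(ms,(475,50),.1),'mug',onz(ms,(387,108),0))
go(.6345,.2612,.1985)
m,im=grab('wrist','pics/w5.png')
for z,r,x,y in((.061,.027,.6344,.2612),(.014,.046,.6365,.268)):
    cv2.polylines(im,[proj(m,circ(x,y,z,r)).astype(int).reshape(-1,1,2)],True,(0,255,0),1)
cv2.imwrite('pics/w5o.png',im)
E
```

```text
time: 8.85
tool_pos: [0.6343, 0.2599, 0.3188]
tcp_rot: [3.141, -0.002, -0.0]
wrist_force: [-0.1, -0.1, 0.3]
width: 1.001
instr [0.76185106 0.27355436] [0.69131201 0.52978082] mug [0.56163594 0.39892731]
t 8.85 pos [0.6343 0.2599 0.3188] w 1.001 F [-0.14 -0.09  0.34] q [ 0.35  0.34  1.66 -0.    1.13  1.92]
-> shift cm [ 0.03 -0.13 12.03] turn [ 0.     0.    -0.002]
```

View pics/w5o.png

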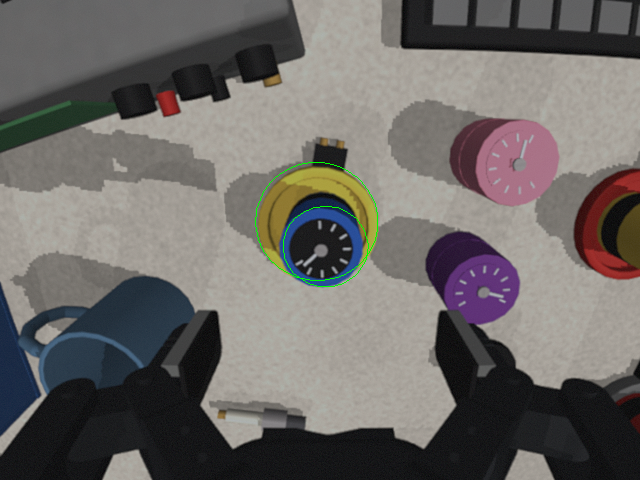

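```bash
python3 -m jog '[[[0,0.1,-0.2,5,0,0,0],[0,0.1,-0.2,9,0,0,0],[0,0.1,-0.2,12,0,0,0],[0,0.1,-0.2,12.1,0,0,0],[0,0.1,-0.2,12.1,0,0,0],[0.9,0.1,-0.2,12.1,0,0,0],[0.9,0.1,-0.2,12.1,0,0,0],[0.9,0.1,-0.2,12.1,0,0,0],[0.9,0.1,-0.2,12.1,0,0,0],[0.9,0.1,-0.2,12.1,0,0,0],[0.9,0.1,-0.2,12.1,0,0,0]]]'
python3 -m jog '[[[0.9,0,0,-1,0,0,0],[0.9,0,0,-3,0,0,0],[0.9,0,0,-6,0,0,0],[0.9,0,0,-9,0,0,0],[0.9,0,0,-12,0,0,0],[0.9,0,0,-12,0,0,0],[0.9,0,0,-12,0,0,0]]]'
python3 - <<'E'
from h import *
go(.4262,-.257,.32)
m,im=grab('wrist','pics/w6.png')
for z,r,x,y in((.014,.046,.6365,.268),):
    cv2.polylines(im,[proj(m,circ(x,y,z,r)).astype(int).reshape(-1,1,2)],True,(0,255,0),1)
cv2.imwrite('pics/w6o.png',im)
E
```

```text
time: 10.28
tool_pos: [0.6367, 0.2635, 0.1999]
tcp_rot: [-3.14, 0.0, -0.005]
wrist_force: [-0.3, -0.8, 5.6]
width: 0.624
time: 11.15
tool_pos: [0.6353, 0.263, 0.3172]
tcp_rot: [3.141, -0.0, -0.001]
wrist_force: [-0.4, -0.1, -1.6]
width: 0.623
t 11.15 pos [0.6353 0.263  0.3172] w 0.623 F [-0.41 -0.09 -1.64] q [0.36 0.35 1.66 0.   1.13 1.93]
-> shift cm [-20.9   52.    -0.25] turn [ 0.     0.001 -0.   ]
```

View pics/w6o.png

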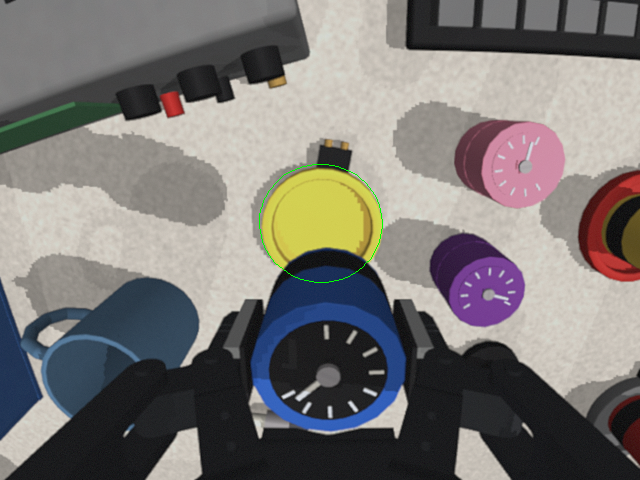

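```bash
python3 -m jog '[[[0.9,-2,5,0,0,0,0],[0.9,-4,10,0,0,0,0],[0.9,-6,15,0,0,0,0],[0.9,-8,20,0,0,0,0],[0.9,-10,25,0,0,0,0],[0.9,-12,30,0,0,0,0],[0.9,-14,35,0,0,0,0],[0.9,-16,40,0,0,0,0],[0.9,-18,45,0,0,0,0],[0.9,-20,50,0,0,0,0],[0.9,-20.9,52,0,0,0,0],[0.9,-20.9,52,0,0,0,0]]]'
python3 -m jog '[[[0.9,0,0,1,0,0,0],[0.9,0,0,1,0,0,0],[0.9,0,0,1,0,0,0],[0.9,0,0,1,0,0,0]]]'
python3 - <<'E'
from h import *
go(.4262,-.257,.200)
m,im=grab('wrist','pics/w7.png')
for z,r,x,y in((.014,.046,.4255,-.257),):
    cv2.polylines(im,[proj(m,circ(x,y,z,r)).astype(int).reshape(-1,1,2)],True,(0,255,0),1)
cv2.imwrite('pics/w7o.png',im)
E
```

```text
time: 12.7
tool_pos: [0.4253, -0.2578, 0.316]
tcp_rot: [-3.14, 0.005, 0.004]
wrist_force: [-0.3, 0.8, -1.4]
width: 0.625
time: 13.2
tool_pos: [0.427, -0.2563, 0.3079]
tcp_rot: [3.141, 0.001, 0.001]
wrist_force: [-0.7, -0.6, -1.5]
width: 0.624
t 13.2 pos [ 0.427  -0.2563  0.3079] w 0.624 F [-0.74 -0.58 -1.54] q [-0.59  0.01  2.08  0.    1.05  0.98]
-> shift cm [-0.08  0.06 10.79] turn [ 0.    -0.     0.001]
```

View pics/w7o.png

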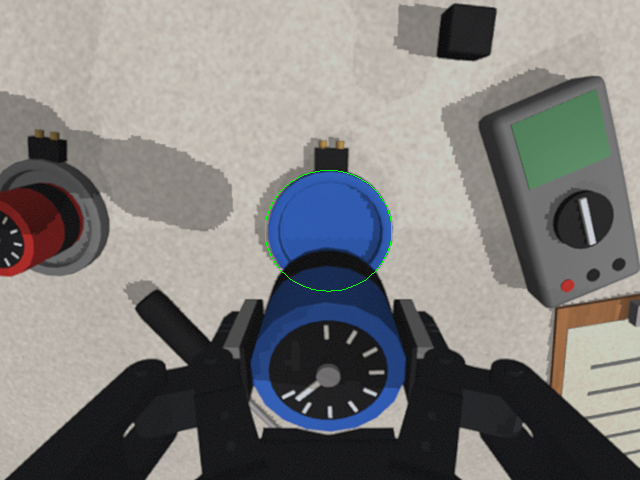

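```bash
python3 -m jog '[[[0.9,-0.1,0.1,4,0,0,0],[0.9,-0.1,0.1,7,0,0,0],[0.9,-0.1,0.1,9,0,0,0],[0.9,-0.1,0.1,10,0,0,0],[0.9,-0.1,0.1,10.4,0,0,0],[0.9,-0.1,0.1,10.7,0,0,0],[0.9,-0.1,0.1,10.8,0,0,0],[0.9,-0.1,0.1,10.8,0,0,0],[0.9,-0.1,0.1,10.8,0,0,0]]]'
```

```text
time: 14.38
tool_pos: [0.4258, -0.2579, 0.2001]
tcp_rot: [3.141, -0.0, 0.001]
wrist_force: [1.1, 0.4, -1.2]
width: 0.624
```

```bash
python3 -m jog '[[[0.9,0,0,0.1,0,0,0],[0.9,0,0,0.2,0,0,0],[0.9,0,0,0.2,0,0,0],[0.9,0,0,0.2,0,0,0]]]'
```

```text
time: 14.88
tool_pos: [0.4259, -0.2581, 0.1999]
tcp_rot: [3.142, -0.0, -0.0]
wrist_force: [-5.6, 3.3, 14.4]
width: 0.623
```

Contact made; back off slightly and release.

```bash
python3 -m jog '[[[0.9,0,0,-0.1,0,0,0],[0.9,0,0,-0.15,0,0,0],[0.5,0,0,-0.15,0,0,0],[0.2,0,0,-0.15,0,0,0],[0,0,0,-0.15,0,0,0],[0,0,0,-0.15,0,0,0],[0,0,0,-0.15,0,0,0],[0,0,0,-3,0,0,0],[0,0,0,-8,0,0,0],[0,0,0,-12,0,0,0],[0,0,0,-12,0,0,0],[0,0,0,-12,0,0,0]]]'
python3 - <<'E'
from h import *
go(.6355,.0147,.32)
m,im=grab('wrist','pics/w8.png')
for z,r,x,y in((.014,.046,.4255,-.257),(.061,.027,.4255,-.2575)):
    cv2.polylines(im,[proj(m,circ(x,y,z,r)).astype(int).reshape(-1,1,2)],True,(0,255,0),1)
cv2.imwrite('pics/w8o.png',im)
E
```

```text
time: 16.38
tool_pos: [0.4253, -0.2576, 0.3171]
tcp_rot: [-3.141, 0.0, 0.001]
wrist_force: [-0.5, 0.4, -0.8]
width: 1.005
t 16.38 pos [ 0.4253 -0.2576  0.3171] w 1.005 F [-0.47  0.45 -0.8 ] q [-0.59  0.    2.07 -0.    1.07  0.98]
-> shift cm [ 21.02 -27.23  -0.29] turn [-0.     0.001 -0.   ]
```

View pics/w8o.png

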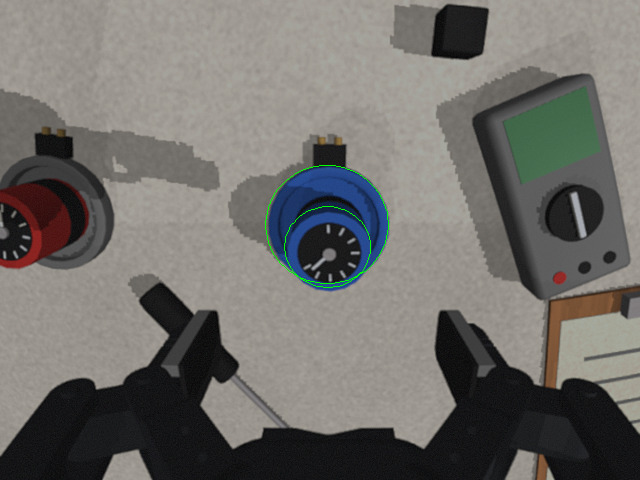

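```bash
python3 -m jog '[[[0,3.8,-5,0,0,0,0],[0,7.6,-10,0,0,0,0],[0,11.5,-15,0,0,0,0],[0,15.3,-20,0,0,0,0],[0,19,-25,0,0,0,0],[0,21,-27.2,0,0,0,0],[0,21,-27.2,0,0,0,0],[0,21,-27.2,0,0,0,0],[0,21,-27.2,0,0,0,0],[0,21,-27.2,0,0,0,0]]]'
python3 - <<'E'
from h import *
go(.6355,.0147,.1985)
m,im=grab('wrist','pics/w9.png')
for z,r,x,y in((.014,.046,.635,.017),(.061,.027,.6355,.0147)):
    cv2.polylines(im,[proj(m,circ(x,y,z,r)).astype(int).reshape(-1,1,2)],True,(0,255,0),1)
cv2.imwrite('pics/w9o.png',im)
E
```

```text
time: 17.68
tool_pos: [0.6351, 0.0131, 0.3176]
tcp_rot: [3.142, -0.003, -0.001]
wrist_force: [0.8, 0.6, -0.5]
width: 0.999
t 17.68 pos [0.6351 0.0131 0.3176] w 0.999 F [ 0.83  0.61 -0.5 ] q [-0.02  0.26  1.78 -0.    1.11  1.55]
-> shift cm [ 0.04 -0.16 11.91] turn [ 0.     0.    -0.002]
```

View pics/w9o.png

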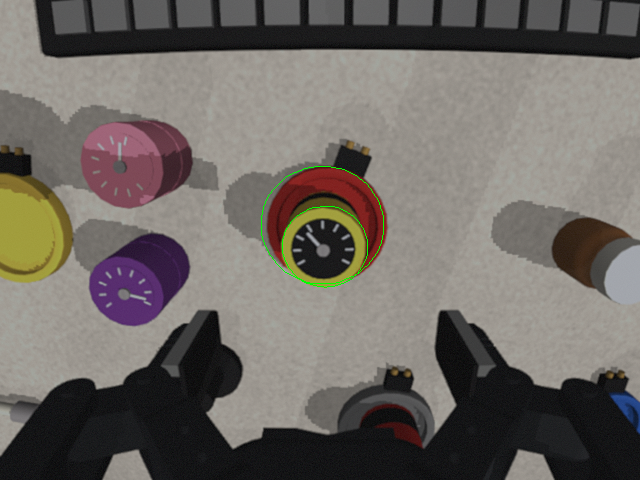

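```bash
python3 -m jog '[[[0,0,-0.2,5,0,0,0],[0,0,-0.2,9,0,0,0],[0,0,-0.2,11.8,0,0,0],[0,0,-0.2,11.9,0,0,0],[0,0,-0.2,11.9,0,0,0],[0.9,0,-0.2,11.9,0,0,0],[0.9,0,-0.2,11.9,0,0,0],[0.9,0,-0.2,11.9,0,0,0],[0.9,0,-0.2,11.9,0,0,0],[0.9,0,-0.2,11.9,0,0,0],[0.9,0,-0.2,11.9,0,0,0]]]'
python3 -m jog '[[[0.9,0,0,-1,0,0,0],[0.9,0,0,-3,0,0,0],[0.9,0,0,-6,0,0,0],[0.9,0,0,-9,0,0,0],[0.9,0,0,-12,0,0,0],[0.9,0,0,-12,0,0,0],[0.9,0,0,-12,0,0,0]]]'
python3 - <<'E'
from h import *
go(.6375,.268,.31)
m,im=grab('wrist','pics/w10.png')
for z,r,x,y in((.014,.046,.635,.0155),):
    cv2.polylines(im,[proj(m,circ(x,y,z,r)).astype(int).reshape(-1,1,2)],True,(0,255,0),1)
cv2.imwrite('pics/w10o.png',im)
E
```

```text
time: 19.1
tool_pos: [0.6366, 0.0161, 0.2007]
tcp_rot: [3.141, -0.0, 0.005]
wrist_force: [-0.8, -0.1, 6.8]
width: 0.625
time: 19.98
tool_pos: [0.6352, 0.0162, 0.3182]
tcp_rot: [-3.142, 0.0, 0.001]
wrist_force: [0.1, -1.1, -1.3]
width: 0.622
t 19.98 pos [0.6352 0.0162 0.3182] w 0.622 F [ 0.12 -1.08 -1.34] q [-0.01  0.26  1.78  0.    1.11  1.56]
-> shift cm [  0.23 -25.18   0.82] turn [-0.     0.001 -0.   ]
```

View pics/w10o.png

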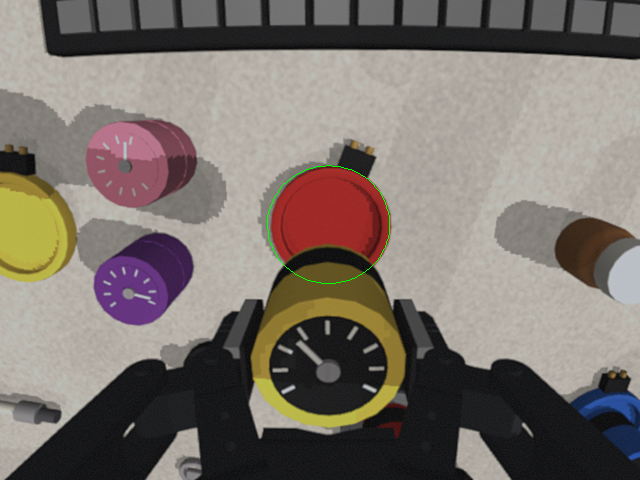

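```bash
python3 -m jog '[[[0.9,0,-5,0,0,0,0],[0.9,0,-10,0,0,0,0],[0.9,0,-15,0,0,0,0],[0.9,0.1,-20,0.3,0,0,0],[0.9,0.2,-25.2,0.8,0,0,0],[0.9,0.2,-25.2,0.8,0,0,0],[0.9,0.2,-25.2,0.8,0,0,0],[0.9,0.2,-25.2,0.8,0,0,0],[0.9,0.2,-25.2,0.8,0,0,0]]]'
python3 - <<'E'
from h import *
go(.637,.268,.2005)
m,im=grab('wrist','pics/w11.png')
for z,r,x,y in((.014,.046,.636,.268),):
    cv2.polylines(im,[proj(m,circ(x,y,z,r)).astype(int).reshape(-1,1,2)],True,(0,255,0),1)
cv2.imwrite('pics/w11o.png',im)
E
```

```text
time: 21.15
tool_pos: [0.6379, 0.2668, 0.3107]
tcp_rot: [3.141, -0.003, -0.0]
wrist_force: [0.5, 0.4, -0.7]
width: 0.623
t 21.15 pos [0.6379 0.2668 0.3107] w 0.623 F [ 0.46  0.42 -0.66] q [ 0.36  0.36  1.66 -0.    1.12  1.93]
-> shift cm [-0.09 -0.12 11.02] turn [ 0.     0.    -0.002]
```

View pics/w11o.png

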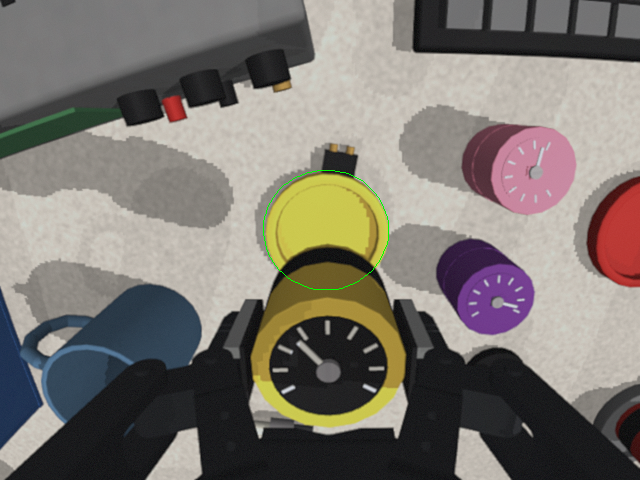

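Well aligned; lower.

```bash
python3 -m jog '[[[0.9,-0.1,-0.1,4,0,0,0],[0.9,-0.1,-0.1,7,0,0,0],[0.9,-0.1,-0.1,9,0,0,0],[0.9,-0.1,-0.1,10,0,0,0],[0.9,-0.1,-0.1,10.5,0,0,0],[0.9,-0.1,-0.1,10.8,0,0,0],[0.9,-0.1,-0.1,11,0,0,0],[0.9,-0.1,-0.1,11,0,0,0],[0.9,-0.1,-0.1,11,0,0,0]]]'
```

```text
time: 22.32
tool_pos: [0.6368, 0.2692, 0.2011]
tcp_rot: [-3.141, 0.0, -0.001]
wrist_force: [-0.3, -0.4, -0.9]
width: 0.623
```

```bash
python3 -m jog '[[[0.9,0,0,0.05,0,0,0],[0.9,0,0,0.1,0,0,0],[0.9,0,0,0.1,0,0,0]]]'
```

```text
time: 22.7
tool_pos: [0.6369, 0.2693, 0.2007]
tcp_rot: [-3.141, 0.0, -0.001]
wrist_force: [-2.4, 0.0, 5.1]
width: 0.622
```

```bash
python3 -m jog '[[[0.9,0,0,-0.05,0,0,0],[0.9,0,0,-0.05,0,0,0],[0.5,0,0,-0.05,0,0,0],[0.2,0,0,-0.05,0,0,0],[0,0,0,-0.05,0,0,0],[0,0,0,-0.05,0,0,0],[0,0,0,-0.05,0,0,0],[0,0,0,-3,0,0,0],[0,0,0,-8,0,0,0],[0,0,0,-12,0,0,0],[0,0,0,-12,0,0,0],[0,0,0,-12,0,0,0]]]'
python3 - <<'E'
from h import *
go(.438,-.043,.32)
m,im=grab('wrist','pics/w12.png')
for z,r,x,y in((.014,.046,.636,.268),(.061,.027,.6355,.2685)):
    cv2.polylines(im,[proj(m,circ(x,y,z,r)).astype(int).reshape(-1,1,2)],True,(0,255,0),1)
cv2.imwrite('pics/w12o.png',im)
E
```

```text
time: 24.2
tool_pos: [0.6364, 0.269, 0.3193]
tcp_rot: [3.141, -0.0, -0.001]
wrist_force: [-0.3, 0.2, -1.1]
width: 0.998
t 24.2 pos [0.6364 0.269  0.3193] w 0.998 F [-0.3  0.2 -1.1] q [ 0.36  0.35  1.65 -0.    1.14  1.93]
-> shift cm [-19.84  31.21  -0.05] turn [ 0.  0. -0.]
```

View pics/w12o.png

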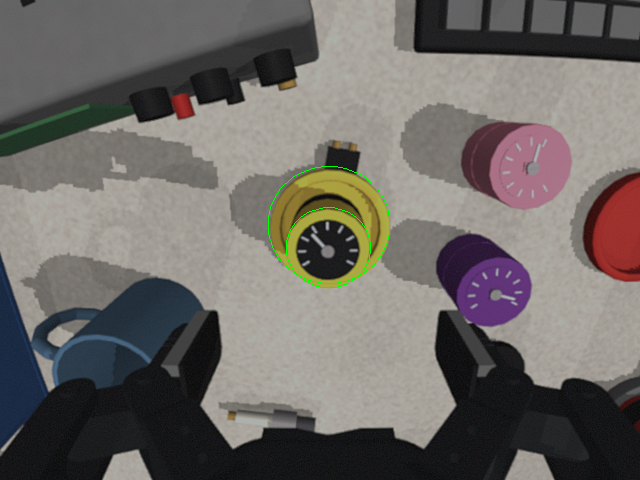

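Yellow gauge sits concentric in the yellow cradle. Now the red one.

```bash
python3 -m jog '[[[0,-3,5,0,0,0,0],[0,-6.5,10,0,0,0,0],[0,-10,15,0,0,0,0],[0,-13,20,0,0,0,0],[0,-16.5,25,0,0,0,0],[0,-19.8,31.2,0,0,0,0],[0,-19.8,31.2,0,0,0,0],[0,-19.8,31.2,0,0,0,0],[0,-19.8,31.2,0,0,0,0],[0,-19.8,31.2,0,0,0,0]]]'
python3 - <<'E'
from h import *
go(.438,-.043,.1985)
m,im=grab('wrist','pics/w13.png')
for z,r,x,y in((.061,.027,.438,-.043),):
    cv2.polylines(im,[proj(m,circ(x,y,z,r)).astype(int).reshape(-1,1,2)],True,(0,255,0),1)
cv2.imwrite('pics/w13o.png',im)
E
```

```text
time: 25.5
tool_pos: [0.4393, -0.0418, 0.3195]
tcp_rot: [-3.141, -0.003, 0.001]
wrist_force: [0.2, 0.2, 0.0]
width: 1.001
t 25.5 pos [ 0.4393 -0.0418  0.3195] w 1.001 F [0.17 0.21 0.02] q [-0.15 -0.12  2.17  0.    1.08  1.42]
-> shift cm [-0.12  0.13 12.1 ] turn [-0.     0.     0.002]
```

View pics/w13o.png

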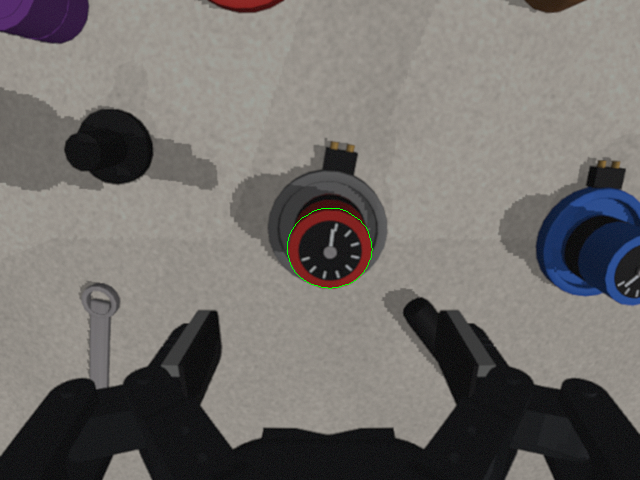

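```bash
python3 -m jog '[[[0,-0.1,0.1,5,0,0,0],[0,-0.1,0.1,9,0,0,0],[0,-0.1,0.1,12,0,0,0],[0,-0.1,0.1,12.1,0,0,0],[0,-0.1,0.1,12.1,0,0,0],[0.9,-0.1,0.1,12.1,0,0,0],[0.9,-0.1,0.1,12.1,0,0,0],[0.9,-0.1,0.1,12.1,0,0,0],[0.9,-0.1,0.1,12.1,0,0,0],[0.9,-0.1,0.1,12.1,0,0,0],[0.9,-0.1,0.1,12.1,0,0,0]]]'
python3 -m jog '[[[0.9,0,0,-1,0,0,0],[0.9,0,0,-3,0,0,0],[0.9,0,0,-6,0,0,0],[0.9,0,0,-9,0,0,0],[0.9,0,0,-12,0,0,0],[0.9,0,0,-12,0,0,0],[0.9,0,0,-12,0,0,0]]]'
python3 - <<'E'
from h import *
go(.636,.0155,.31)
m,im=grab('wrist','pics/w14.png')
for z,r,x,y in((.014,.046,.4378,-.0435),):
    cv2.polylines(im,[proj(m,circ(x,y,z,r)).astype(int).reshape(-1,1,2)],True,(0,255,0),1)
cv2.imwrite('pics/w14o.png',im)
E
```

```text
time: 26.92
tool_pos: [0.4386, -0.0439, 0.2002]
tcp_rot: [3.141, -0.001, 0.004]
wrist_force: [-0.8, 0.1, 5.9]
width: 0.622
time: 27.8
tool_pos: [0.437, -0.0438, 0.3179]
tcp_rot: [-3.141, 0.0, 0.002]
wrist_force: [0.8, -0.3, -1.4]
width: 0.623
t 27.8 pos [ 0.437  -0.0438  0.3179] w 0.623 F [ 0.8  -0.31 -1.43] q [-0.16 -0.12  2.18 -0.    1.08  1.41]
-> shift cm [19.89 -5.93  0.77] turn [-0.     0.001 -0.   ]
```

View pics/w14o.png

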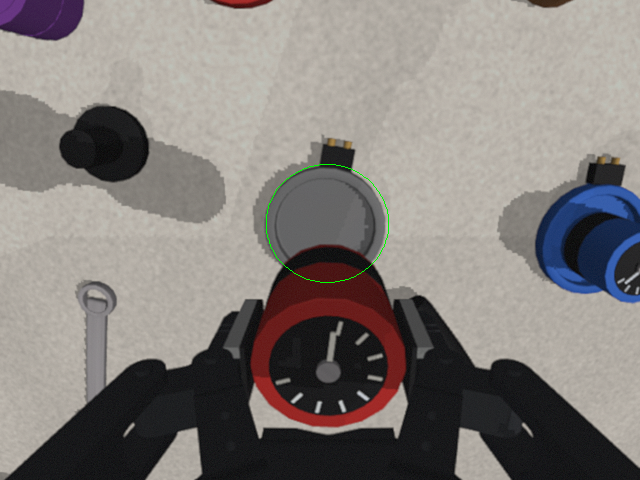

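```bash
python3 -m jog '[[[0.9,5,-1.5,0,0,0,0],[0.9,10,-3,0,0,0,0],[0.9,15,-4.5,0.3,0,0,0],[0.9,19.9,-5.9,0.8,0,0,0],[0.9,19.9,-5.9,0.8,0,0,0],[0.9,19.9,-5.9,0.8,0,0,0],[0.9,19.9,-5.9,0.8,0,0,0],[0.9,19.9,-5.9,0.8,0,0,0]]]'
python3 - <<'E'
from h import *
go(.636,.0155,.2005)
m,im=grab('wrist','pics/w15.png')
for z,r,x,y in((.014,.046,.635,.0155),):
    cv2.polylines(im,[proj(m,circ(x,y,z,r)).astype(int).reshape(-1,1,2)],True,(0,255,0),1)
cv2.imwrite('pics/w15o.png',im)
E
```

```text
time: 28.85
tool_pos: [0.6357, 0.0148, 0.311]
tcp_rot: [3.142, -0.001, 0.0]
wrist_force: [0.4, -0.6, -1.0]
width: 0.623
t 28.85 pos [0.6357 0.0148 0.311 ] w 0.623 F [ 0.42 -0.62 -0.99] q [-0.02  0.26  1.78 -0.    1.09  1.56]
-> shift cm [ 0.02 -0.07 11.05] turn [ 0.    -0.    -0.001]
```

View pics/w15o.png

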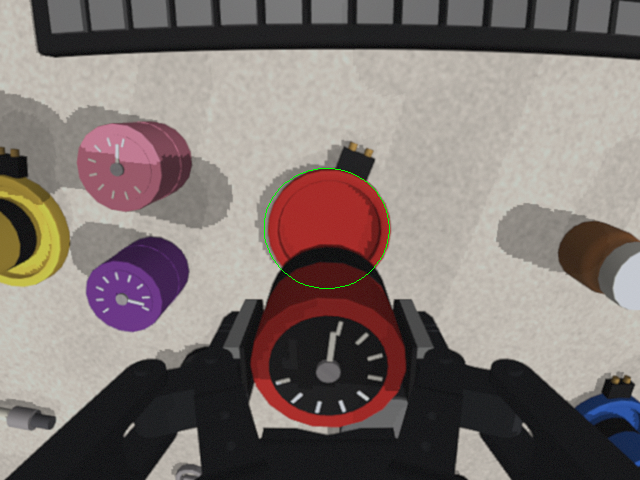

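```bash
python3 -m jog '[[[0.9,0,0,4,0,0,0],[0.9,0,0,7,0,0,0],[0.9,0,0,9,0,0,0],[0.9,0,0,10,0,0,0],[0.9,0,0,10.5,0,0,0],[0.9,0,0,10.8,0,0,0],[0.9,0,0,11,0,0,0],[0.9,0,0,11,0,0,0],[0.9,0,0,11,0,0,0]]]'
```

```text
time: 30.02
tool_pos: [0.6368, 0.0152, 0.2011]
tcp_rot: [3.142, -0.0, 0.001]
wrist_force: [-0.7, 0.0, -0.9]
width: 0.625
```

```bash
python3 -m jog '[[[0.9,0,0,0.05,0,0,0],[0.9,0,0,0.1,0,0,0],[0.9,0,0,0.1,0,0,0]]]'
```

```text
time: 30.4
tool_pos: [0.6368, 0.0152, 0.2003]
tcp_rot: [-3.142, 0.0, -0.0]
wrist_force: [-2.1, -0.9, 4.8]
width: 0.624
```

```bash
python3 -m jog '[[[0.9,0,0,-0.05,0,0,0],[0.9,0,0,-0.05,0,0,0],[0.5,0,0,-0.05,0,0,0],[0.2,0,0,-0.05,0,0,0],[0,0,0,-0.05,0,0,0],[0,0,0,-0.05,0,0,0],[0,0,0,-0.05,0,0,0],[0,0,0,-3,0,0,0],[0,0,0,-8,0,0,0],[0,0,0,-12,0,0,0],[0,0,0,-12,0,0,0],[0,0,0,-12,0,0,0]]]'
python3 - <<'E'
from ov import *
go(.501,.1183,.32)
m,im=grab('wrist','pics/w16.png')
for z,r,x,y in((.014,.046,.635,.0155),(.061,.027,.6355,.0155)):
    cv2.polylines(im,[proj(m,circ(x,y,z,r)).astype(int).reshape(-1,1,2)],True,(0,255,0),1)
cv2.imwrite('pics/w16o.png',im)
grab('scene','pics/s16.png')
o=[('red',.635,.0155,G+C),('yel',.636,.2683,G+C),('blu',.4245,-.2573,G+C),('spare',.4375,-.043,C)]
overlay('scene','pics/s16.png',o,'pics/o16.png')
E
```

```text
time: 31.9
tool_pos: [0.6363, 0.0152, 0.3193]
tcp_rot: [-3.142, 0.0, 0.001]
wrist_force: [0.3, -0.6, -0.8]
width: 1.002
t 31.9 pos [0.6363 0.0152 0.3193] w 1.002 F [ 0.3  -0.65 -0.83] q [-0.02  0.26  1.78  0.    1.11  1.56]
-> shift cm [-13.54 -10.31  -0.06] turn [-0.  0. -0.]
```

View pics/w16o.png

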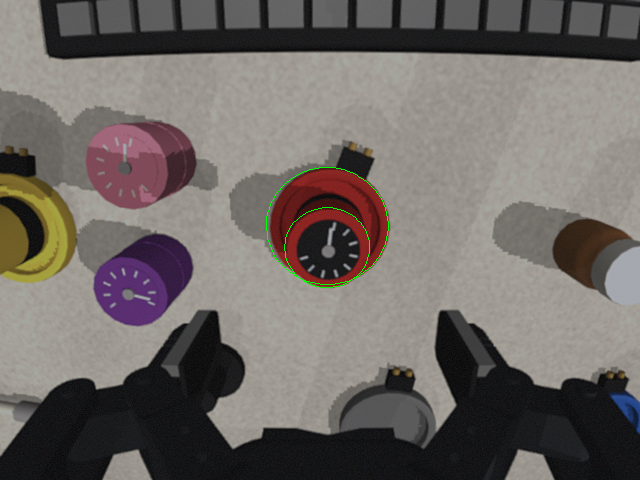

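View pics/o16.png

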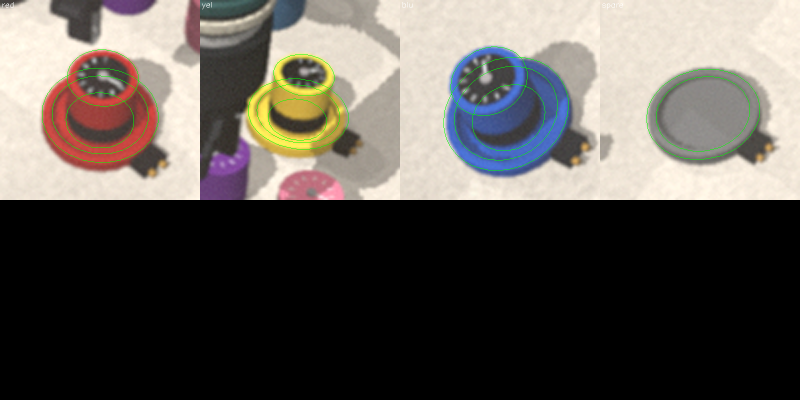

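```bash
python3 -m jog '[[[0,-5,-3.8,0,0,0,0],[0,-10,-7.6,0,0,0,0],[0,-13.5,-10.3,0,0,0,0],[0,-13.5,-10.3,0,0,0,0],[0,-13.5,-10.3,0,0,0,0],[0,-13.5,-10.3,0,0,0,0],[0,-13.5,-10.3,0,0,0,0],[0,-13.5,-10.3,0,0,0,0]]]'
python3 - <<'E'
from ov import *
go(.501,.1183,.185)
m,im=grab('wrist','pics/w17.png')
for z,r,x,y in((.046,.013,.501,.1183),(.01,.028,.501,.1183)):
    cv2.polylines(im,[proj(m,circ(x,y,z,r)).astype(int).reshape(-1,1,2)],True,(0,255,0),1)
cv2.imwrite('pics/w17o.png',im)
E
```

```text
time: 33.0
tool_pos: [0.5022, 0.1177, 0.3196]
tcp_rot: [3.142, -0.002, -0.0]
wrist_force: [0.8, -0.3, -0.5]
width: 1.001
t 33.0 pos [0.5022 0.1177 0.3196] w 1.001 F [ 0.79 -0.3  -0.47] q [ 0.18  0.03  2.03 -0.    1.08  1.75]
-> shift cm [-0.12 -0.06 13.46] turn [ 0.     0.    -0.001]
```

View pics/w17o.png

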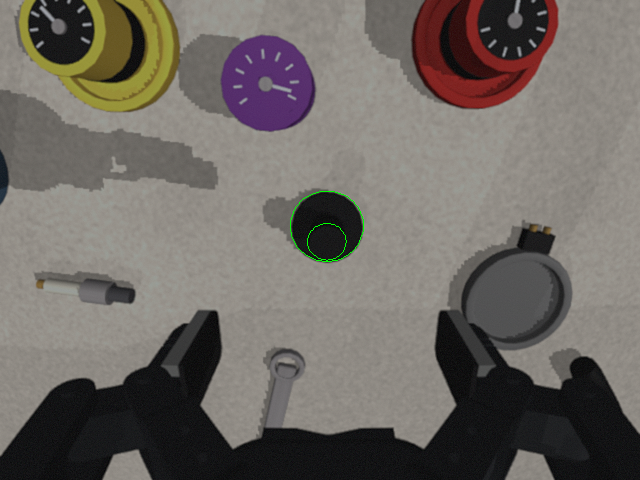

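```bash
python3 -m jog '[[[0,-0.1,-0.1,5,0,0,0],[0,-0.1,-0.1,10,0,0,0],[0,-0.1,-0.1,12.5,0,0,0],[0,-0.1,-0.1,13.1,0,0,0],[0,-0.1,-0.1,13.1,0,0,0],[1,-0.1,-0.1,13.1,0,0,0],[1,-0.1,-0.1,13.1,0,0,0],[1,-0.1,-0.1,13.1,0,0,0],[1,-0.1,-0.1,13.1,0,0,0],[1,-0.1,-0.1,13.1,0,0,0],[1,-0.1,-0.1,13.1,0,0,0],[1,-0.1,-0.1,13.1,0,0,0]]]' 25
python3 -m jog '[[[1,0,0,-1,0,0,0],[1,0,0,-3,0,0,0],[1,0,0,-6,0,0,0],[1,0,0,-9,0,0,0],[1,0,0,-12,0,0,0],[1,0,0,-12,0,0,0],[1,0,0,-12,0,0,0]]]'
python3 - <<'E'
from ov import *
go(.4375,-.043,.32)
grab('wrist','pics/w18.png')
E
```

```text
time: 34.55
tool_pos: [0.5011, 0.1193, 0.1895]
tcp_rot: [-3.141, 0.0, -0.002]
wrist_force: [-1.9, 0.0, 5.5]
width: 0.293
time: 35.42
tool_pos: [0.5001, 0.1191, 0.3079]
tcp_rot: [3.141, -0.0, -0.002]
wrist_force: [0.4, -0.4, -1.0]
width: 0.298
t 35.42 pos [0.5001 0.1191 0.3079] w 0.298 F [ 0.45 -0.41 -0.98] q [0.19 0.04 2.04 0.   1.05 1.76]
-> shift cm [-6.26 16.21 -1.2 ] turn [ 0.     0.001 -0.   ]
```

View pics/w18.png

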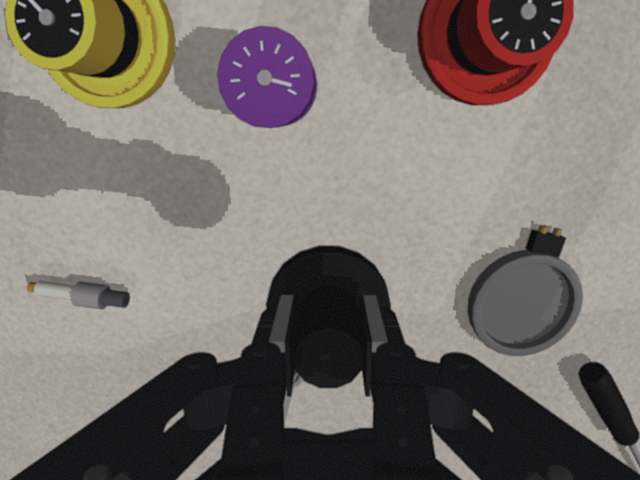

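```bash
python3 -m jog '[[[1,-2,5,0,0,0,0],[1,-4,10,0,0,0,0],[1,-6.3,16.2,0,0,0,0],[1,-6.3,16.2,0,0,0,0],[1,-6.3,16.2,0,0,0,0],[1,-6.3,16.2,0,0,0,0],[1,-6.3,16.2,0,0,0,0],[1,-6.3,16.2,0,0,0,0]]]'
python3 - <<'E'
from ov import *
go(.4375,-.043,.197)
m,im=grab('wrist')
for z,r,x,y in((.014,.046,.4373,-.043),):
    cv2.polylines(im,[proj(m,circ(x,y,z,r)).astype(int).reshape(-1,1,2)],True,(0,255,0),1)
cv2.imwrite('pics/w19o.png',im)
E
```

```text
time: 36.48
tool_pos: [0.4379, -0.042, 0.3086]
tcp_rot: [-3.141, -0.002, 0.0]
wrist_force: [-0.3, -0.6, -0.5]
width: 0.298
t 36.48 pos [ 0.4379 -0.042   0.3086] w 0.298 F [-0.3  -0.62 -0.51] q [-0.15 -0.11  2.19  0.    1.06  1.42]
-> shift cm [-0.04  0.1  11.16] turn [-0.     0.     0.002]
```

View pics/w19o.png

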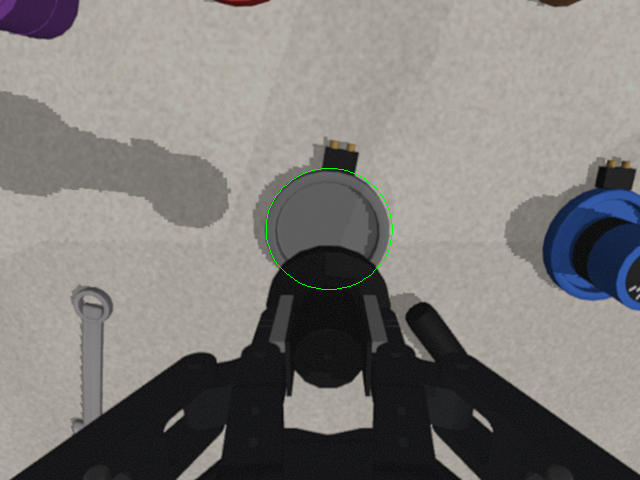

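```bash
python3 -m jog '[[[1,0,0,4,0,0,0],[1,0,0,7,0,0,0],[1,0,0,9,0,0,0],[1,0,0,10,0,0,0],[1,0,0,10.6,0,0,0],[1,0,0,11,0,0,0],[1,0,0,11.2,0,0,0],[1,0,0,11.2,0,0,0],[1,0,0,11.2,0,0,0]]]'
```

```text
time: 37.65
tool_pos: [0.4378, -0.0429, 0.1971]
tcp_rot: [3.142, -0.0, 0.001]
wrist_force: [0.2, -0.0, -1.3]
width: 0.293
```

```bash
python3 -m jog '[[[1,0,0,0.1,0,0,0],[1,0,0,0.2,0,0,0],[1,0,0,0.2,0,0,0],[1,0,0,0.2,0,0,0]]]'
```

```text
time: 38.15
tool_pos: [0.4378, -0.0429, 0.1954]
tcp_rot: [3.142, -0.0, 0.0]
wrist_force: [-2.5, 0.2, 7.0]
width: 0.291
```

```bash
python3 -m jog '[[[1,0,0,-0.05,0,0,0],[1,0,0,-0.05,0,0,0],[0.6,0,0,-0.05,0,0,0],[0.3,0,0,-0.05,0,0,0],[0.2,0,0,-0.05,0,0,0],[0.2,0,0,-0.05,0,0,0],[0.2,0,0,-0.05,0,0,0],[0.2,0,0,-3,0,0,0],[0.2,0,0,-8,0,0,0],[0.2,0,0,-12,0,0,0],[0.2,0,0,-12,0,0,0],[0.2,0,0,-12,0,0,0]]]'
python3 -m jog '[[[0.2,3,-5,-6,0,0,0],[0.2,3,-10,-10,0,0,0],[0.2,3,-12,-12,0,0,0],[0.2,3,-12,-12,0,0,0],[0.2,3,-12,-12,0,0,0],[0.2,3,-12,-12,0,0,0]]]'
python3 - <<'E'
from ov import *
D=[(.052,.013),(.016,.028)]
o=[('red',.6355,.0155,G+C),('yel',.636,.2683,G+C),('blu',.4245,-.2573,G+C),('spare',.4375,-.043,C+D),('jar',.612,-.199,[(.065,.025),(0,.025)])]
for n in('scene','side'):
    grab(n,f'pics/{n}9.png'); overlay(n,f'pics/{n}9.png',o,f'pics/o_{n}9.png')
grab('wrist','pics/wrist9.png')
E
```

```text
time: 39.65
tool_pos: [0.4373, -0.0427, 0.3142]
tcp_rot: [-3.142, 0.0, 0.001]
wrist_force: [0.2, -0.7, -0.5]
width: 0.798
time: 40.4
tool_pos: [0.467, 0.0763, 0.4321]
tcp_rot: [3.141, -0.002, -0.007]
wrist_force: [-0.2, 0.2, 0.2]
width: 0.804
```

View pics/o_scene9.png

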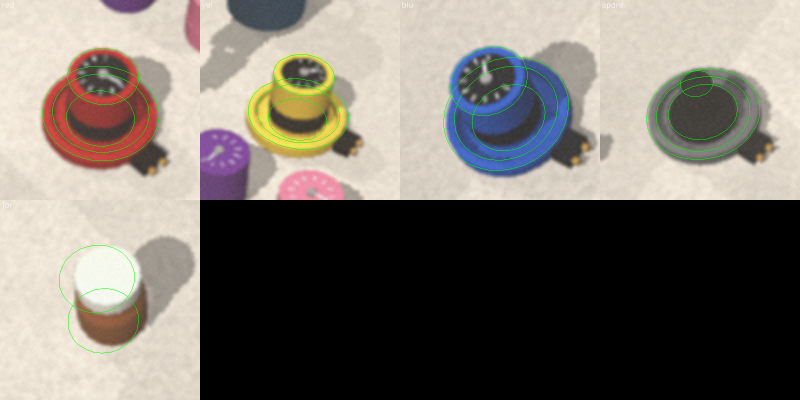

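View pics/o_side9.png

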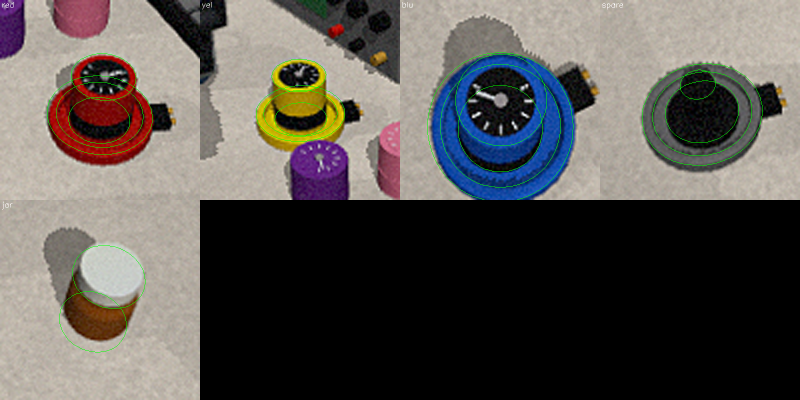

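View pics/wrist9.png

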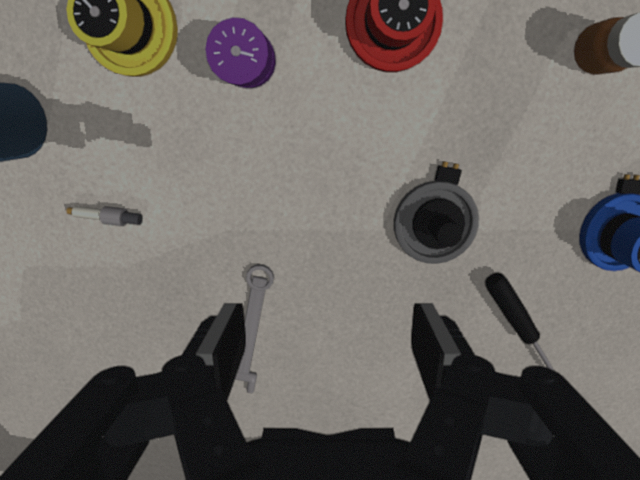

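Run:
```python
from h import *
for n,(x,y) in(('scene',(273,355)),('side',(411,333))):
    a,b=[cv2.imread(f'pics/{n}{k}.png')[y-35:y+35,x-30:x+30].astype(np.float32).mean(2) for k in(0,9)]
    print(n,cv2.phaseCorrelate(a,b))
print(bot.read_state()['joint_vel'].round(3)); bot.finish_job()
```

```text
scene ((-0.06721239993105144, -0.104722273517595), 0.9274164277094382)
side ((0.07559083530213329, 0.03812684989426174), 0.9526357156259042)
[ 0.003 -0.003 -0.013  0.002  0.002  0.001]
the job is handed in; nothing more can be done
```

I moved all three gauges to the cradles of their own colour, then set the dust cover, knob up, in the grey cradle, and handed the job in at about 40 s of the 128 s allowed. The red gauge was parked in the grey cradle first, then blue went to blue, yellow to yellow and red to red. No verdict was reported.

**Gauges and cover:** In the last scene, side and wrist pictures each gauge sits upright, about 2 mm or less from the centre of its cradle. The cover is about as well centred in the grey one.

**Jar:** Its image shifted by about 0.1 px between the first and last pictures, so it was not moved.

**Forces:** The gentle touch-downs pressed with up to about 7 N. The exception was the blue gauge, which reached about 15 N before I backed off 1.5 mm and released it. Everything was released, and the gripper was well clear when I handed in.

**What disagreed:** My first automatic fits of the cradle positions differed between the two fixed cameras by up to about 6 mm. I used the wrist-camera overlays for placing instead. My rough guess of the jar's position was also off in the overlays, so I checked the jar by comparing pictures.

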